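# Nudge the fixture plate home onto the gauging station's pins

## Robot

A 6-joint arm with a two-finger parallel gripper is mounted at the origin on the work surface. World frame = base frame: x ahead of the robot, y to its left, z up, the work surface at z = 0. Lengths are in mm, angles in rad, forces in N, time in s.
With the tool pointing down it reaches from about 400 to 825 mm from the base axis. Payload 7 kg.
Tool frame: the origin (TCP) lies midway between the tips of the shut fingers; the grasp point (between the pads) lies 19 mm behind it; z points along the fingers, y is the line along which they close (so a half turn about z gives the same grasp; the last joint's range is limited). The gripper opens to 85 mm and grips with 20 to 120 N. Pads are 22 mm wide; open, the fingers measure 114 mm over their backs; the gripper's body (76 mm by 85 mm) begins 54 mm behind the grasp point. The pads swing forward as they close: fully open they stand 13 mm farther back than shut.
Start: joints at [-0.9, 0.359, 0.012, 0, -1.224, -0.288], TCP at [252.098, -626.133, 231.302] pointing down, gripper open.
Joint ranges: [-3.07, 3.07], [-1.43, 2.12], [-1.02, 1.25], [-3.03, 1.67], [-3.05, -0], [-3.03, 3.03]. Speed limits (rad/s): [2.39, 2.39, 3.01, 3.14, 3.14, 3.14].

## Interface

Orientations are given as a unit quaternion [w, x, y, z].
In Python, from station import monitor, eyes, order gives the robot as it stands. The module is installed in compiled form; this text tells all that it offers.
- The arm moves only by the shell command python3 -m handwheel 'ROWS' [OPENING]. ROWS is JSON, one flat list of numbers, 4 for each row, row after row: the shift along the tool's x, y, z each as a share of 5 cm, from -1 to 1, then the turn about the tool's z as a share of 0.08 rad, from -1 to 1. A call has 1 to 10 rows; each row shifts and turns the commanded pose from where the row before left it, along the tool's axes as they then stand; what a row does not reach is not made up. A row lasts 1/8 s, in which the tool goes at most 62.5 mm and 10.7 degrees, less where a joint would pass 70% of its speed; a pose out of reach is approached as far as the arm can. A call with a number of a shift or a turn outside -1 to 1 is refused whole. A call with a gripper value outside its range is refused whole. OPENING is the gripper's target within -1 to 1 (fully open at 1, half-way at 0, shut at -1), set as the call begins (- or left out, the last holds). The fingers move at their own pace and stop on an object; the grip force is fixed at half the most. Time passes only in rows, so rows that do not move let the fingers close. It gives the time, the measured TCP pose, the force, the opening and the grip force at its end, in the units of the state.
- monitor.state(): the state, without advancing time (a new reading comes with each control period).
- eyes.snapshot(name): name is "side" or "top"; returns (picture, depth): 400x640x3 uint8, red, green, blue; 400x640 float32, mm along the optical axis (not along the pixel's ray), 0 where there is no reading.
- eyes.camera_params(name): a dict with "K" (3x3 intrinsics, pixels), "R" (3x3) and "t" (3): a world point X has camera coordinates R X + t. Camera axes: x right, y down, z forward; pixel columns grow to the right and rows downward; lengths in mm; the calibration is good to about 2 mm. A picture is of the moment at which its call begins. camera_params takes no time and is no camera call.
- order.close_job(): hands the job in; it is judged then, once.
The state is a dict: "clock": time; "joints": joint angles; "dq": joint speeds; "tau": joint torques, N m; "tcp_pos": TCP position; "orientation": TCP orientation; "ft_force": force on the tool from outside, world axes, zero at the start; "moment": the same for the moment, N m; "gripper_width": finger opening in mm; "grip_force": force on a finger pad.
Only numpy, scipy, OpenCV 4.12 (cv2) and the standard library are available. Lean on these libraries where they do the work, as an engineer would, in place of code of your own. Each camera call takes 0.05 s, during which the arm holds its last target. There are 200 camera calls.

## Task

The fixture plate with the shaft in its V-blocks is lying askew on top of the gauging station's two locating pins. Nudge the plate sideways with your fingertips, letting the rear guide bar square it up, until both of its holes drop over the pins and it lies flat on the station, fully home. Do not lift the plate or tip it up, do not touch the V-blocks or the shaft, which must stay lying in them, and leave the loose tools, gauges and bottle round about where they are.

Things in the scene. Friction and masses are not known exactly. Their poses are not given: they have to be found in the camera images.
- station: Fixed gauging station: blue cast base 170 mm (x) by 220 mm (y) by 30 mm high with a flat ground steel top, the seat. A bolting lug 12 mm high sticks out 20 mm at the middle of each short end. Origin: centre of its underside, on the bench; z up; its +x points away from the robot (turned up to 0.25 rad either way), towards the rear guide bar.
- pin_left (a point): Foot of the left locating pin, at seat level: x +20, y +40, z +30 mm in the station's frame. The pin is 8 mm thick for 3 mm, then a steep cone narrowing to 4.4 mm across at its top, 7 mm above the seat. The pins are hidden under the plate at the start.
- pin_right (a point): Foot of the right locating pin, same shape: x +20, y -40, z +30 mm in the station's frame.
- plate: Loose aluminium fixture plate, 100 mm (x) by 140 mm (y) by 8 mm thick, about 0.5 kg with its V-blocks. Origin: centre of its underside; z up; axes as the station's when home. It slides with 1.5 to 4 N. When both holes are within about 1.5 mm of the pins it drops by its own weight; home, its underside lies on the seat and its origin on point seat.
- hole_left (a point): Centre of the left hole (9 mm, right through) at the plate's underside: x +20, y +40 mm in the plate's frame. Home, it coincides with pin_left.
- hole_right (a point): Centre of the right hole (9 mm, right through) at the plate's underside: x +20, y -40 mm in the plate's frame. Home, it coincides with pin_right.
- vees: The two dark steel V-blocks fixed on the plate, each 39 mm (x) by 12 mm (y) and 18 mm high above the plate, at x -14, y +26 and -26 mm in the plate's frame. Same origin and axes as the plate.
- cradle (a point): The point on the plate where the shaft's centre belongs: x -14, y 0, z +28 mm in the plate's frame. At the start the plate's front (-x) bottom edge rests on the seat and its underside on the two pin tops, so it leans about 5 degrees, rear edge about 9 mm up; it lies 7 to 17 mm short of home in x, up to 22 mm off to either side in y, turned up to 0.1 rad.
- shaft: Loose black shaft, 20 mm thick and 70 mm long with 13 mm steel journals (98 mm overall), 0.2 kg, lying along the plate's y in the V-blocks, its top 38 mm above the plate's underside. Origin: its centre; its own y is its axis.
- ring_gauge: Loose steel ring gauge, 56 mm across, 18 mm high, on the bench beside the station. Leave alone. Origin: centre of its underside.
- oil_bottle: Loose small brown bottle with a black cap, 34 mm thick, 75 mm high, on the bench. Leave alone. Origin: centre of its underside.
- plug_gauge: Loose upright steel plug gauge, 22 mm thick, 85 mm high, on the bench. Leave alone. Origin: centre of its underside.
- screwdriver: Loose screwdriver with a red handle, 190 mm long, on the bench. Leave alone. Origin: middle of its length.
- spanner: Loose steel spanner, 140 mm long, on the bench. Leave alone. Origin: middle of its length.
- seat (a point): Centre of the seat face, on top of the station: z +30 mm in the station's frame; axes as the station's.
- guide (a point): Middle of the rear guide bar's front face, at seat level: x +50.6, z +30 mm in the station's frame. The bar is dark steel, 190 mm long in y, 14 mm wide, and stands 20 mm above the seat. It is a rough guide for the plate's rear edge: with the plate home there is a 0.6 mm gap between them.
Mind the look-alikes: they are no part of the job. There is more than one size of the plate; the one meant has the size given above. What is shaped like the shaft but turquoise is not meant.

How it is judged:
By the outcome, as a careful person would: the job done as asked, in the order asked, and still so for the second after the job is handed in, with the robot touching nothing.
It also fails if it takes over 58 s, if anything falls off the work surface, if the arm or the gripper's body presses on something with over 40 N, if the wrist force passes 120 N, or if a joint passes its speed limit or range.

## Working session

There is one attempt and no reset: what is moved stays moved. The work goes in short steps, Python scripts to look and compute and a shell command to move; the robot and the scene stay as the last step left them, time stands still between calls to the robot, and variables do not carry over. Pictures are saved under pics/ and viewed, at most 10 in all, crops included, and the job is handed in when it is done.

```bash
mkdir -p pics; python3 - <<'E'
from station import monitor, eyes
import cv2,numpy as np
for n in("top","side"):
    p,d=eyes.snapshot(n); np.savez(f"{n}0.npz",p=p,d=d,**eyes.camera_params(n)); cv2.imwrite(f"pics/{n}0.png",p[...,::-1])
    c=eyes.camera_params(n); print(n,c["K"],c["R"],c["t"])
s=monitor.state();print(s["clock"],s["tcp_pos"],s["orientation"],s["gripper_width"])
E
```

```text
top [[371.64619641   0.         320.75439836]
 [  0.         371.64619641 202.32922214]
 [  0.           0.           1.        ]] [[ 0.02321722 -0.99972523  0.00322774]
 [-0.97855753 -0.02338634 -0.20464173]
 [ 0.20466098  0.00159268 -0.97883162]] [-124.28703651  530.40335686  838.17090195]
side [[450.70749025   0.         324.22001954]
 [  0.         450.70749025 204.01276815]
 [  0.           0.           1.        ]] [[-0.98906205 -0.14734158 -0.006836  ]
 [-0.07136096  0.51855764 -0.85205961]
 [ 0.12908867 -0.842252   -0.52340012]] [ 499.38647077  139.28806405 1117.34681603]
0.1 [ 251.96441058 -625.76999172  230.46118445] [-1.98079295e-04 -1.90192357e-01  9.81746572e-01  7.04220642e-04] 85.21016998715497
```

View pics/top0.png

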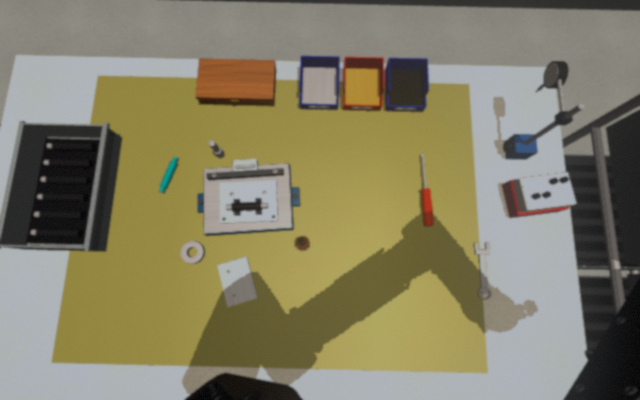

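View pics/side0.png

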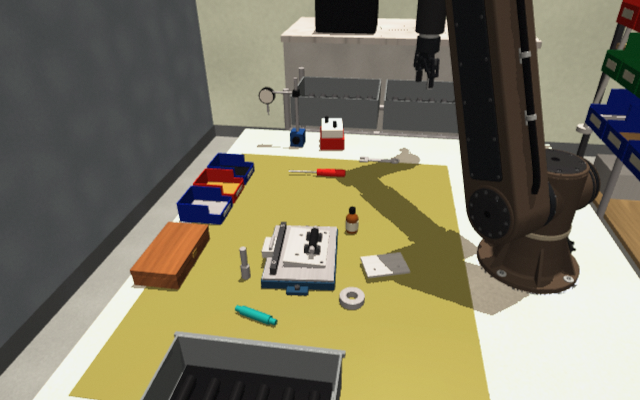

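The top view shows the station at about (248,199). There are two plates: one on the station with V-blocks and a black shaft at (247,205), and a bare one on the bench at (237,282). The one on the station fits the description. The turquoise lookalike is at (169,174), the bottle at (302,243), the ring at (192,252) and the plug at (216,149). I'll confirm with an enlarged crop.

```bash
python3 - <<'E'
import cv2,numpy as np
t=np.load("top0.npz")["p"][150:250,190:310]; s=np.load("side0.npz")["p"][210:300,250:350]
a=cv2.resize(t,(480,400),interpolation=cv2.INTER_CUBIC); b=cv2.resize(s,(300,270),interpolation=cv2.INTER_CUBIC)
o=np.zeros((400,790,3),np.uint8); o[:,:480]=a; o[:270,485:785]=b
cv2.imwrite("pics/crop0.png",o[...,::-1])
E
```

```text
(no output)
```

View pics/crop0.png

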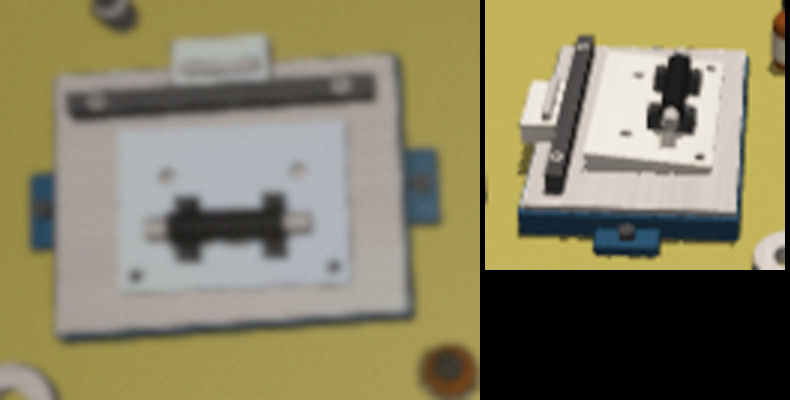

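The crop confirms it. The white plate carries the V-blocks and black shaft, with its corners at about top-view pixels (219,182)–(277,223) and its holes at (232,194) and (264,193). The guide bar is behind it, and the blue lugs are at (201,203) and (295,197). Next I'll measure the edges.

```bash
cat > h.py <<'E'
import cv2,numpy as np
def ray(c,uv,z):
    K,R,t=c["K"],c["R"],c["t"]; C=-R.T@t
    d=(R.T@np.linalg.inv(K)@np.c_[np.atleast_2d(uv),np.ones(len(np.atleast_2d(uv)))].T).T
    z=np.broadcast_to(z,(len(d),)); return C+d*((z-C[2])/d[:,2])[:,None]
def up(img,x0,y0,x1,y1,f=8):  # enlarged crop
    return cv2.resize(img[y0:y1,x0:x1],None,fx=f,fy=f,interpolation=cv2.INTER_CUBIC)
def topix(pts,x0,y0,f=8): return (np.asarray(pts,float)+.5)/f-.5+[x0,y0]
def big(m):
    cs,_=cv2.findContours(m.astype(np.uint8),cv2.RETR_EXTERNAL,cv2.CHAIN_APPROX_NONE)
    return max(cs,key=cv2.contourArea)[:,0,:]
E
python3 - <<'E'
from h import *
c=np.load("top0.npz"); p=c["p"]; X0,Y0=190,150
im=up(p,X0,Y0,310,250).astype(int); R,G,B=im[...,0],im[...,1],im[...,2]
for n,(u,v) in dict(seat=(85,200),seat2=(380,200),plate=(230,150),plateL=(130,260),mat=(20,130),tab=(220,55),front=(240,325),bar=(220,95)).items(): print(n,im[v*2,u*2])
print("C",-c["R"].T@c["t"])
hs=cv2.cvtColor(im.astype(np.uint8),cv2.COLOR_RGB2HSV); vis=np.hstack([B-R+128, hs[...,1]]).clip(0,255).astype(np.uint8)
d=c["d"]; 
K,Rm,t=c["K"],c["R"],c["t"]
def P(u,v):
    z=np.median(d[v-1:v+2,u-1:u+2]); return Rm.T@(z*np.linalg.inv(K)@[u,v,1]-t)
for n,(u,v) in dict(seatL=(210,205),seatR=(285,200),plrear=(248,184),plfront=(248,219),bench=(300,180),tab=(245,164)).items(): print(n,P(u,v).round(1))
E
```

```text
seat [169 160 154]
seat2 [171 162 155]
plate [177 181 189]
plateL [176 182 181]
mat [153 140  69]
tab [172 176 170]
front [82 87 91]
bar [73 69 67]
C [ 350.37491871 -113.18363219  929.37200896]
seatL [525.4 161.5  28.9]
seatR [542.5 -23.   28.7]
plrear [576.8  67.8  45.5]
plfront [491.2  63.7  38.2]
bench [602.7 -56.6  -1.2]
tab [627.7  78.4  45.9]
```

```bash
cat > meas.py <<'E'
from h import *
def rect_lines(q,ang):  # q: Nx2 world pts of contour; returns dict of edges (offset in frame at angle), with slopes
    for _ in range(4):
        c,s=np.cos(ang),np.sin(ang); a=q@np.array([[c,-s],[s,c]])  # local x,y
        lo,hi=np.percentile(a,[3,97],axis=0); out={}
        mid=(lo+hi)/2; h=(hi-lo)/2
        for n,i,sg in(("front",0,-1),("rear",0,1),("right",1,-1),("left",1,1)):
            j=1-i; m=(sg*(a[:,i]-mid[i])>h[i]-8)&(abs(a[:,j]-mid[j])<h[j]*.85)
            k=np.polyfit(a[m,j],a[m,i],1)
            for _ in range(3):
                r=abs(np.polyval(k,a[m,j])-a[m,i]); w=r<max(1.,1.5*np.median(r)); k=np.polyfit(a[m,j][w],a[m,i][w],1)
            out[n]=(np.polyval(k,mid[j]),k[0])
        yield ang,out
        ang=ang+np.mean([-out["front"][1],out["left"][1],out["right"][1]])
def plate(c,p,X0,Y0,X1,Y1,ztop):
    im=up(p,X0,Y0,X1,Y1).astype(int); R,G,B=im[...,0],im[...,1],im[...,2]
    m=((B-R)>-4)&(G>125); m=cv2.morphologyEx(m.astype(np.uint8),cv2.MORPH_OPEN,np.ones((9,9)))
    return m,topix(big(m),X0,Y0)
def station(p,X0,Y0,X1,Y1):
    im=up(p,X0,Y0,X1,Y1).astype(int); R,G,B=im[...,0],im[...,1],im[...,2]
    m=((R-B)<50)&(R>120); m=cv2.morphologyEx(m.astype(np.uint8),cv2.MORPH_CLOSE,np.ones((15,15)))
    return m,topix(big(m),X0,Y0)
E
python3 - <<'E'
from meas import *
c=np.load("top0.npz"); p=c["p"]
ms,s=station(p,190,150,310,250); mp,q=plate(c,p,212,177,284,228,0)
S=ray(c,s,30)[:,:2]
for a,o in rect_lines(S,-.05): pass
print("station",a,{k:np.round(v,3) for k,v in o.items()})
Q=ray(c,q,42)
# plate top leans: iterate height from local x
for a2,o2 in rect_lines(Q[:,:2],0): pass
for _ in range(4):
    loc=Q[:,0]*np.cos(a2)+Q[:,1]*np.sin(a2); f,r=o2["front"][0],o2["rear"][0]
    Q=ray(c,q,38+8.7*np.clip((loc-f)/(r-f),0,1))
    for a2,o2 in rect_lines(Q[:,:2],a2): pass
print("plate",a2,{k:np.round(v,3) for k,v in o2.items()})
# plate centre in world and station frame
def rot(a): return np.array([[np.cos(a),-np.sin(a)],[np.sin(a),np.cos(a)]])
mid=lambda o:np.array([(o["front"][0]+o["rear"][0])/2,(o["left"][0]+o["right"][0])/2])
print("size st",o["rear"][0]-o["front"][0],o["left"][0]-o["right"][0],"pl",o2["rear"][0]-o2["front"][0],o2["left"][0]-o2["right"][0])
sc=rot(a)@np.array([o["front"][0]+85,mid(o)[1]]); pc=rot(a2)@mid(o2)
print("st centre",sc,"pl centre",pc,"in st",rot(a).T@(pc-sc),a2-a)
o_=np.hstack([cv2.resize(ms*255,(380,317)),cv2.resize(mp*255,(380,317))]); cv2.imwrite("pics/mask.png",o_)
E
```

```text
station 0.09028276868077945 {'front': array([469.252,   0.   ]), 'rear': array([ 6.52243e+02, -1.00000e-03]), 'right': array([-8.6302e+01,  2.0000e-03]), 'left': array([130.664,   0.   ])}
plate 0.07133580597758667 {'front': array([4.8778e+02, 1.0000e-02]), 'rear': array([588.108,   0.   ]), 'right': array([-4.2888e+01,  4.0000e-03]), 'left': array([9.7389e+01, 6.0000e-03])}
size st 182.99146378040882 216.96593178158253 pl 100.32813725742665 140.2767131710314
st centre [549.99483798  72.06171072] pl centre [534.6336869   65.52299095] in st [-15.88812148  -5.12712539] -0.01894696270319278
```

View pics/mask.png

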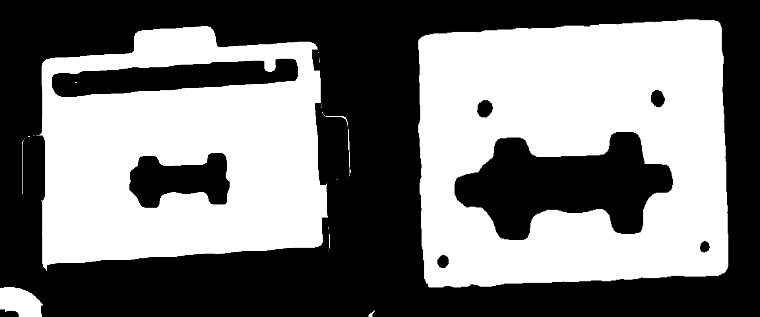

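The station mask (left) is clean apart from slight raggedness on its right edge. The plate mask (right) is clean and shows the holes. I'll cross-check the station's y centre and yaw against the guide bar, and the plate against its holes.

```bash
python3 - <<'E'
from meas import *
c=np.load("top0.npz"); p=c["p"]
def rot(a): return np.array([[np.cos(a),-np.sin(a)],[np.sin(a),np.cos(a)]])
im=up(p,190,150,310,250).astype(int); V=im.max(2)
m=np.zeros(V.shape,bool); m[130:260,100:800]=V[130:260,100:800]<120
q=topix(big(cv2.morphologyEx(m.astype(np.uint8),cv2.MORPH_CLOSE,np.ones((25,25)))),190,150)
(w,h),sz,an=(lambda r:(r[0],r[1],r[2]))(cv2.minAreaRect(ray(c,q,50)[:,:2].astype(np.float32)))
print("bar",w,h,sz,an,np.deg2rad(an))
for a in(.085,.09):
    L=(ray(c,q,50)[:,:2]-[549.99,72.06])@rot(a); print("bar local",np.percentile(L,[1,99],axis=0).round(1))
# lugs: blue
B=im[...,2]-im[...,0]; m=(B>25)
n,lab,st,ce=cv2.connectedComponentsWithStats(m.astype(np.uint8))
for i in range(1,n):
    if st[i,4]>800:
        pts=np.argwhere(lab==i)[:,::-1]; L=(ray(c,topix(pts,190,150),12)[:,:2]-[549.99,72.06])@rot(.09)
        print("blue",st[i],np.percentile(L,[1,99],axis=0).round(1).tolist(), np.median(L[:,0]).round(1))
# holes
mp,_=plate(c,p,212,177,284,228,0)
n,lab,st,ce=cv2.connectedComponentsWithStats(1-mp)
H=[]
for i in range(1,n):
    if 40<st[i,4]<800:
        w=ray(c,topix(ce[i:i+1],212,177),44.5)[0,:2]; H.append(w); print("hole",ce[i],st[i,4],w,((w-[549.99,72.06])@rot(.09)).round(1))
E
```

```text
bar 601.3541259765625 76.24510955810547 (20.557449340820312, 189.84939575195312) 5.436401844024658 0.0948831116397215
bar local [[ 40.8 -94.9]
 [ 61.6  94.7]]
bar local [[ 41.1 -95.2]
 [ 61.4  94.5]]
blue [ 813  306   54   46 2044] [[3.7, -126.0], [17.5, -110.0]] 11.0
blue [  68  354   38   48 1614] [[3.0, 114.4], [17.5, 126.1]] 10.4
blue [ 817  379   55   62 2910] [[-25.4, -126.0], [-7.0, -109.4]] -16.8
blue [  68  434   38   59 2042] [[-26.4, 114.8], [-8.5, 126.1]] -17.4
hole [420.53672316 126.42090395] 354 [556.96392169  27.23833693] [  2.9 -45.3]
hole [158.39416058 139.56690998] 411 [550.92746313 106.96816397] [ 4.1 34.7]
hole [491.83636364 317.22424242] 165 [498.42306985   2.53897071] [-57.6 -64.6]
hole [ 95.15111111 336.22666667] 225 [489.79228516 121.5876585 ] [-55.5  54.7]
```

Findings:
- **Station:** centre about (547,71.6), yaw about 0.0925. The guide bar and lugs shift the x estimate by about −3 mm.
- **Plate:** in the station frame x ≈ −13, y ≈ −5, yaw ≈ −0.017.
- **Check:** all three fit the stated ranges, and the measured sizes (100.3 × 140.3, bar 190, hole spacing 80) match.

The plan is to nudge the plate +y by about 5 mm from its right side, then push +x with both open fingertips to the bar. First I'll turn and shut the tool.

```bash
cat > go.py <<'E'
import sys,numpy as np
from station import monitor
from scipy.spatial.transform import Rotation as Ro
A=.0925; C=np.array([547.,71.6,0])
s=monitor.state(); q=s["orientation"]; R=Ro.from_quat([q[1],q[2],q[3],q[0]]).as_matrix()
S=Ro.from_euler("z",A).as_matrix()
print("t",round(s["clock"],2),"tcp st",(S.T@(s["tcp_pos"]-C)).round(1),"F st",(S.T@s["ft_force"]).round(1),"w",round(s["gripper_width"],1))
y=R[:,1]; ang=np.arctan2(y[1],y[0])-np.pi/2-A; ang=(ang+np.pi/2)%np.pi-np.pi/2
print("turn shares",(ang/.08).round(2), "tool x,y in st", (S.T@R)[:,0].round(2),(S.T@R)[:,1].round(2), "z",R[2].round(3))
if len(sys.argv)>1:
    g=np.array(eval(sys.argv[1])); print("shares",(R.T@(S@g+C-s["tcp_pos"])/50).round(3))
E
python3 go.py; python3 -m handwheel '[0,0,0,0.9, 0,0,0,0.9, 0,0,0,0.9, 0,0,0,0.9, 0,0,0,0]' -1; python3 go.py '[-18,-97,120]'
```

```text
t 0.1 tcp st [-358.2 -667.1  230.5] F st [-0.1 -0.2  0.2] w 85.2
turn shares 3.63 tool x,y in st [-0.96 -0.29  0.  ] [-0.29  0.96  0.  ] z [ 0.     0.001 -1.   ]
clock: 0.72
tcp_pos: [252.0, -625.9, 230.8]
orientation: [-0.0, -0.048, 0.999, 0.0]
ft_force: [-1.0, 0.0, -0.1]
gripper_width: 0.3
grip_force: 0.0
t 0.72 tcp st [-358.2 -667.3  230.8] F st [-1.   0.1 -0.1] w 0.3
turn shares 0.03 tool x,y in st [-1. -0.  0.] [-0.  1.  0.] z [ 0.     0.001 -1.   ]
shares [-6.835 11.386  2.223]
```

```bash
python3 -m handwheel '[-0.45,0.76,0,0, -0.45,0.76,0,0, -0.45,0.76,0,0, -0.45,0.76,0,0, -0.45,0.76,0,0, -0.45,0.76,0,0, -0.45,0.76,0,0, -0.45,0.76,0,0, -0.45,0.76,0,0, -0.45,0.76,0,0]' >/dev/null; python3 -m handwheel '[-0.45,0.76,0,0, -0.45,0.76,0,0, -0.45,0.76,0.2,0, -0.45,0.76,0.5,0, -0.45,0.7,0.5,0, 0,0,0.5,0,0,0,0.5,0,0,0,0,0,0,0,0,0]' ; python3 go.py '[-18,-97,36]'
```

```text
clock: 3.1
tcp_pos: [535.0, -29.8, 122.2]
orientation: [0.0, -0.048, 0.999, -0.0]
ft_force: [0.8, 0.3, 1.3]
gripper_width: 0.1
grip_force: 0.0
t 3.1 tcp st [-21.4 -99.8 122.2] F st [0.8 0.2 1.3] w 0.1
turn shares 0.04 tool x,y in st [-1. -0. -0.] [-0.  1. -0.] z [-0.001 -0.    -1.   ]
shares [-0.066  0.057  1.724]
```

```bash
python3 -m handwheel '[-0.06,0,0.5,0, 0,0,0.5,0, 0,0,0.4,0, 0,0,0.2,0, 0,0,0.1,0, 0,0,0,0, 0,0,0,0]' >/dev/null; python3 go.py '[-18,-91,37]'; python3 - <<'E'
from h import *
from station import eyes
p,d=eyes.snapshot("side"); q,_=eyes.snapshot("top")
a=up(p,250,200,350,300,5); b=up(q,190,150,310,250,4)
o=np.zeros((500,800,3),np.uint8); o[:,:300]=a[:,100:400]; o[:400,310:790]=b
cv2.imwrite("pics/a1.png",o[...,::-1])
E
```

```text
t 3.98 tcp st [-18.3 -99.7  37.1] F st [ 1.1 -0.7 -0.5] w 0.2
turn shares 0.03 tool x,y in st [-1. -0. -0.] [-0.  1.  0.] z [-0.001  0.    -1.   ]
shares [-0.007  0.173  0.001]
```

View pics/a1.png

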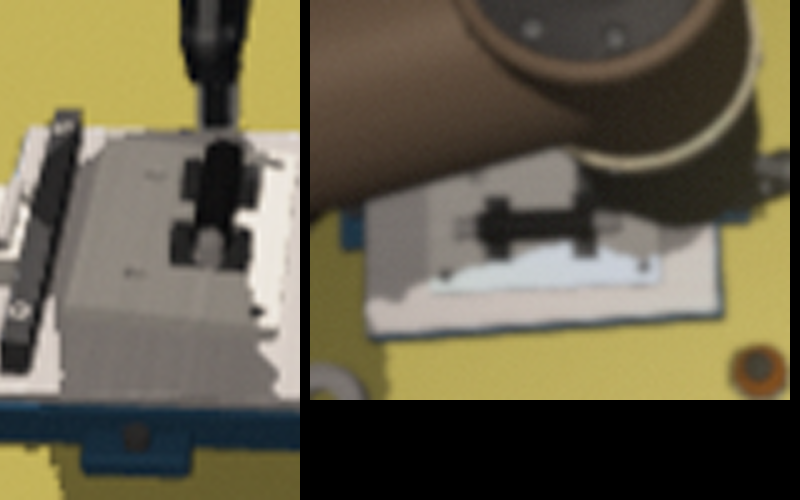

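The shut fingers stand behind the plate's right side, level with the V-blocks (side crop about (218,120)), and are still clear of it. The arm hides part of the top view. I'll creep in and watch the force.

```bash
python3 -m handwheel '[0,0.04,0,0, 0,0.04,0,0, 0,0.04,0,0,0,0.02,0,0,0,0,0,0]' >/dev/null; python3 go.py; python3 -m handwheel '[0,0.02,0,0, 0,0.02,0,0]' |grep ft; python3 -m handwheel '[0,0.02,0,0]' |grep ft;python3 -m handwheel '[0,0.02,0,0]' |grep ft; python3 go.py|head -1
```

```text
t 4.7 tcp st [-18.9 -92.6  36.3] F st [-0.9 -0.7  0.2] w -0.1
turn shares 0.03 tool x,y in st [-1. -0.  0.] [-0.  1. -0.] z [ 0. -0. -1.]
ft_force: [0.1, 0.3, 0.0]
ft_force: [-0.0, -0.2, -0.9]
ft_force: [-0.9, 0.4, 0.1]
t 5.2 tcp st [-18.9 -88.7  36.3] F st [-0.9  0.5  0.1] w -0.3
```

```bash
for i in 1 2 3 4 5; do python3 -m handwheel '[0,0.02,0,0]' |grep ft; done; python3 go.py|head -1
```

```text
ft_force: [-0.2, 0.6, 0.3]
ft_force: [-0.3, -0.6, 0.3]
ft_force: [-0.4, -0.5, -0.8]
ft_force: [-0.0, -0.3, -0.5]
ft_force: [0.2, 1.2, -0.0]
t 5.83 tcp st [-18.9 -83.7  36.3] F st [ 0.3  1.2 -0. ] w -0.1
```

```bash
for i in 1 2 3 4 ; do python3 -m handwheel '[0,0.02,0,0]' |grep ft; done; python3 go.py|head -1; cat > sidepl.py <<'E'
from meas import *
from station import eyes
import sys
c=eyes.camera_params("side"); p,d=eyes.snapshot("side"); np.savez(sys.argv[1],p=p,d=d,**c)
im=up(p,250,200,350,300,8)
# plate hole/near-edge view
cv2.imwrite(f"pics/{sys.argv[1]}.png",im[...,::-1][:600])
E
python3 sidepl.py s2
```

```text
ft_force: [0.8, 0.8, -0.0]
ft_force: [0.3, 1.0, -0.7]
ft_force: [0.6, -3.2, -0.8]
ft_force: [1.4, -1.9, 0.1]
t 6.33 tcp st [-19.  -79.9  36.3] F st [ 1.2 -2.   0.1] w -0.2
```

View pics/s2.png

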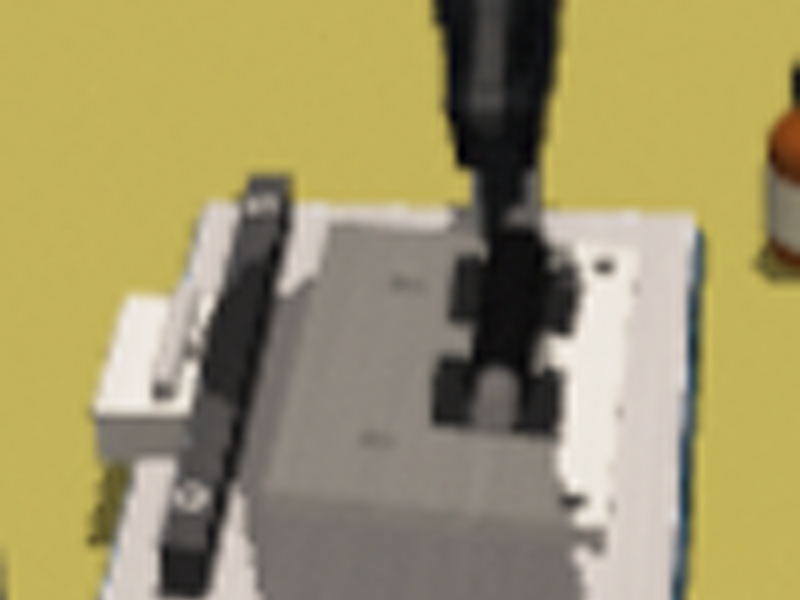

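Contact came at y ≈ −81, with 2–3 N, which matches the stated sliding force. I'll push about 3.5 mm more to bring the plate to y ≈ 0.

```bash
for i in 1 2 3; do python3 -m handwheel '[0,0.02,0,0]' |grep ft; done; python3 -m handwheel '[0,0.01,0,0]' |grep ft;python3 go.py|head -1; python3 -m handwheel '[0,-0.1,0,0, 0,-0.3,0,0, 0,0,-0.4,0, 0,0,-0.8,0, 0,0,-0.8,0, 0.5,0,-0.5,0,0.8,0,0,0,0.6,0,0,0, 0.2,0,0,0,0,0,0,0]' 1|grep ft; python3 go.py '[-95,0,60]'; python3 - <<'E'
from station import eyes
import numpy as np
p,d=eyes.snapshot("top"); np.savez("top1",p=p,d=d,**eyes.camera_params("top"))
E
```

```text
ft_force: [-0.2, -2.6, -0.0]
ft_force: [0.6, -2.1, 0.4]
ft_force: [-0.1, -2.2, -0.2]
ft_force: [-0.1, -3.3, -0.4]
t 6.88 tcp st [-19.  -76.1  36.3] F st [-0.4 -3.3 -0.4] w 0.1
ft_force: [0.6, -0.4, 0.3]
t 8.12 tcp st [-123.6  -96.7  161.7] F st [ 0.6 -0.5  0.3] w 85.2
turn shares 0.03 tool x,y in st [-1. -0. -0.] [-0.  1.  0.] z [-0.001  0.    -1.   ]
shares [-0.575  1.931  2.036]
```

```bash
python3 -m handwheel '[-0.15,0.5,0,0, -0.15,0.5,0,0, -0.15,0.5,0.2,0, -0.07,0.43,0.4,0, 0,0,0.5,0, 0,0,0.5,0,0,0,0.4,0,0,0,0,0,0,0,0,0]' |grep ft; python3 go.py '[-90,0,21]'; python3 - <<'E'
from meas import *
c=np.load("top1.npz"); p=c["p"]
mp,_=plate(c,p,212,175,288,230,0)
n,lab,st,ce=cv2.connectedComponentsWithStats(1-mp)
r=np.array([[np.cos(.0925),-np.sin(.0925)],[np.sin(.0925),np.cos(.0925)]])
for i in range(1,n):
    if 40<st[i,4]<800:
        w=ray(c,topix(ce[i:i+1],212,175),44.5)[0,:2]; print("hole",ce[i].round(),st[i,4],((w-[547,71.6])@r).round(1))
E
```

```text
ft_force: [-0.3, -0.2, -0.2]
t 9.3 tcp st [-97.2   0.3  61.6] F st [-0.3 -0.2 -0.2] w 85.6
turn shares 0.03 tool x,y in st [-1. -0. -0.] [-0.  1. -0.] z [-0. -0. -1.]
shares [-0.144 -0.006  0.813]Traceback (most recent call last):
  File "<stdin>", line 3, in <module>
  File "meas.py", line 18, in plate
    return m,topix(big(m),X0,Y0)
                   ~~~^^^
  File "h.py", line 11, in big
    return max(cs,key=cv2.contourArea)[:,0,:]
           ~~~^^^^^^^^^^^^^^^^^^^^^^^^
ValueError: max() iterable argument is empty
```

The arm blocks the top view here, so I'll rely on contact force. Descending in front of the plate.

```bash
python3 -m handwheel '[0,0,0.4,0, 0,0,0.2,0, 0,0,0.14,0, 0,0,0.06,0, 0,0,0,0]' |grep ft; python3 go.py|head -1;  python3 -m handwheel '[-0.06,0,0,0, -0.06,0,0,0,-0.06,0,0,0,0,0,0,0]' |grep ft; for i in 1 2 3 4; do python3 -m handwheel '[-0.02,0,0,0]' |grep ft; done; python3 go.py|head -1; python3 sidepl.py s3
```

```text
ft_force: [-0.1, 0.6, -0.3]
t 9.93 tcp st [-98.    0.1  21.4] F st [-0.   0.6 -0.3] w 85.0
ft_force: [0.2, 0.9, -0.8]
ft_force: [0.7, -0.0, 0.2]
ft_force: [0.7, -1.1, -0.2]
ft_force: [0.7, 0.3, 0.4]
ft_force: [0.0, 0.0, 0.1]
t 10.93 tcp st [-85.    0.1  21.3] F st [0.  0.  0.1] w 85.4
```

View pics/s3.png

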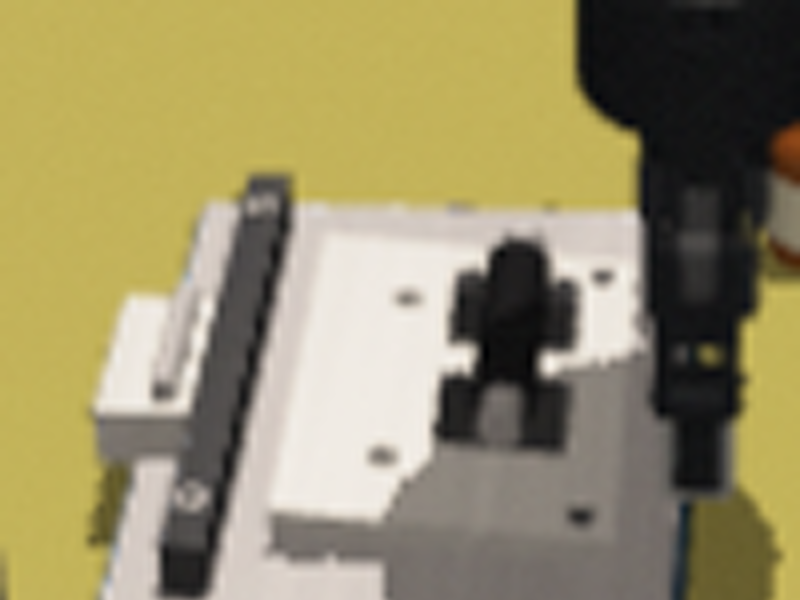

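The open fingers stand in front of the plate (about (705,460) in the crop), with roughly 15 mm of gap to its front edge. The plate is still leaning, with its holes visible at (407,297) and (382,455). I'll advance.

```bash
python3 -m handwheel '[-0.04,0,0,0, -0.04,0,0,0]' |grep ft; for i in 1 2 3 4 5 6 7 8 9 10 11 12; do python3 -m handwheel '[-0.02,0,0,0]' |grep ft; done; python3 go.py|head -1
```

```text
ft_force: [0.7, 0.4, 0.5]
ft_force: [-0.3, -0.5, 0.2]
ft_force: [0.3, -0.4, 0.7]
ft_force: [0.3, 0.1, -0.8]
ft_force: [0.1, -1.1, 0.6]
ft_force: [-0.5, 0.0, 0.7]
ft_force: [-0.7, -0.7, 0.2]
ft_force: [-1.1, -0.0, -0.0]
ft_force: [-0.5, -0.4, 0.7]
ft_force: [-1.8, -0.3, -0.0]
ft_force: [-4.0, -0.0, 2.1]
ft_force: [-3.9, -1.4, 2.1]
ft_force: [-3.2, 0.0, 0.7]
t 12.72 tcp st [-69.6  -0.1  21.1] F st [-3.2  0.3  0.7] w 85.2
```

```bash
for i in 1 2 3 4 5 6 7 8; do python3 -m handwheel '[-0.02,0,0,0]' |grep ft; done; python3 go.py|head -1;python3 sidepl.py s4
```

```text
ft_force: [-3.9, -0.4, 0.2]
ft_force: [-4.2, -0.6, -0.1]
ft_force: [-3.0, -0.4, -0.7]
ft_force: [-3.1, 0.9, -0.0]
ft_force: [-2.0, -0.2, -0.8]
ft_force: [-2.5, -0.4, -0.3]
ft_force: [-2.9, -0.7, -0.7]
ft_force: [-3.1, -1.1, -1.0]
t 13.72 tcp st [-61.1   0.2  21.3] F st [-3.2 -0.8 -1. ] w 85.3
```

View pics/s4.png

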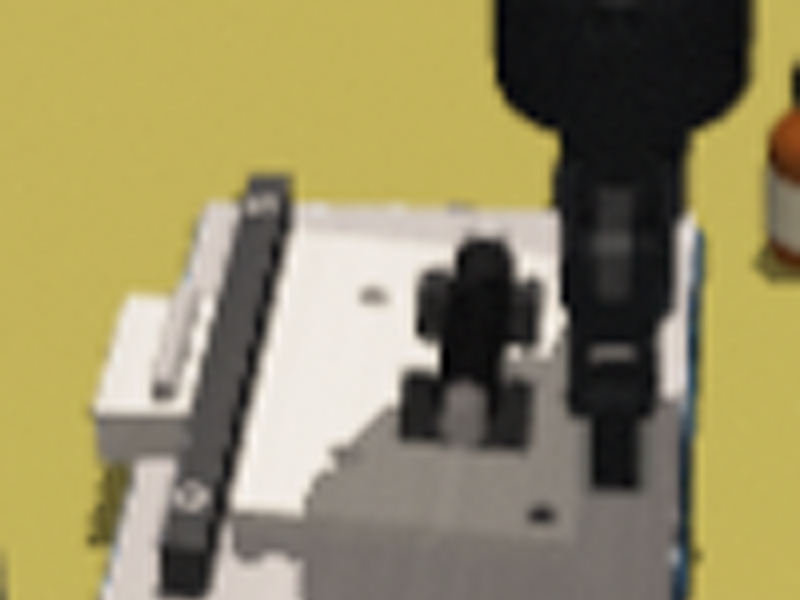

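The plate has slid close to the guide bar: its rear edge is at about (240,500) and the bar at (215,500). It is still leaning. I'll continue gently.

```bash
for i in 1 2 3 4 5; do python3 -m handwheel '[-0.015,0,0,0]' |grep -E "ft"; done; python3 go.py|head -1
```

```text
ft_force: [-2.4, -0.3, -0.3]
ft_force: [-1.8, -0.0, -0.7]
ft_force: [-2.5, 0.2, -0.4]
ft_force: [-3.3, -0.9, -0.9]
ft_force: [-5.3, 0.4, 0.6]
t 14.4 tcp st [-57.7   0.1  21.2] F st [-5.2  0.9  0.6] w 85.4
```

```bash
for i in 1 2 3 4; do python3 -m handwheel '[-0.01,0,0,0]' |grep -E "ft"; done; python3 go.py|head -1; cat > ph.py <<'E'
# plate heights / edge from side depth
import numpy as np,sys,cv2
from station import eyes
c=eyes.camera_params("side"); p,d=eyes.snapshot("side")
A=.0925; S=np.array([[np.cos(A),-np.sin(A)],[np.sin(A),np.cos(A)]])
v,u=np.mgrid[200:300,250:350]; z=d[200:300,250:350]
P=np.stack([(u-c["K"][0,2])/c["K"][0,0]*z,(v-c["K"][1,2])/c["K"][1,1]*z,z],-1).reshape(-1,3)
W=(P-c["t"])@c["R"]; W=W[(z.ravel()>0)]
L=np.c_[(W[:,:2]-[547,71.6])@S,W[:,2]]
for x0 in range(-45,45,10):
    m=(L[:,0]>x0)&(L[:,0]<x0+10)&(abs(L[:,1])<62)&(L[:,2]<55)&((abs(L[:,1])>45)|(L[:,0]>12)); 
    print(x0+5,m.sum(),np.median(L[m,2]).round(1),end=" | ")
m=(abs(L[:,1])>85)&(abs(L[:,0])<40)&(L[:,2]>20)&(L[:,2]<45); print("seat",np.median(L[m,2]).round(1))
E
python3 ph.py
```

```text
ft_force: [-6.8, 1.2, 2.5]
ft_force: [-8.7, 2.0, 2.7]
ft_force: [-10.9, 2.8, 4.2]
ft_force: [-11.9, 3.6, 5.0]
t 14.9 tcp st [-57.5  -0.1  21. ] F st [-11.5   4.7   5. ] w 85.1
-40 21 37.1 | -30 25 38.0 | -20 24 39.6 | -10 19 40.2 | 0 25 41.3 | 10 63 42.2 | 20 128 42.8 | 30 127 43.9 | 40 123 45.1 | seat 28.1
```

The plate has stalled against the bar at about 11 N and still leans (top height 37→45 mm), so x and yaw are set and y is off. I'll back off, clear the view and measure y from above.

```bash
python3 -m handwheel '[0.05,0,0,0, 0.2,0,0,0, 0.4,0,0,0, 0.3,0,-0.5,0, 0,-0.4,-0.8,0, 0,-0.8,-0.5,0, 0,-0.9,0,0, 0,-0.9,0,0,0,-0.9,0,0,0,-0.9,0,0]' -1 |grep ft; python3 -m handwheel '[0,-0.6,0,0,0,0,0,0]'|grep tcp; cat > top.py <<'E'
from meas import *
from station import eyes
import sys
c=eyes.camera_params("top"); p,d=eyes.snapshot("top"); n_=sys.argv[1]; np.savez(n_,p=p,d=d,**c)
A=.0925; r=np.array([[np.cos(A),-np.sin(A)],[np.sin(A),np.cos(A)]]); O=[547,71.6]
zt=float(sys.argv[2]); 
mp,q=plate(c,p,212,172,286,226,0)
n,lab,st,ce=cv2.connectedComponentsWithStats(1-mp)
for i in range(1,n):
    if 40<st[i,4]<800: print("hole",ce[i].round(),st[i,4],((ray(c,topix(ce[i:i+1],212,172),zt)[0,:2]-O)@r).round(1))
L=(ray(c,q,zt)[:,:2]-O)@r
for a,o in rect_lines(L,0): pass
print("plate in st frame",round(a,4),{k:v[0].round(1) for k,v in o.items()})
b=up(p,190,150,310,250,4); cv2.imwrite(f"pics/{n_}.png",b[...,::-1])
E
python3 top.py top2 44
```

```text
ft_force: [1.7, 0.5, -0.0]
tcp_pos: [471.4, -208.6, 111.7]Traceback (most recent call last):
  File "top.py", line 7, in <module>
    mp,q=plate(c,p,212,172,286,226,0)
         ~~~~~^^^^^^^^^^^^^^^^^^^^^^^
  File "meas.py", line 18, in plate
    return m,topix(big(m),X0,Y0)
                   ~~~^^^
  File "h.py", line 11, in big
    return max(cs,key=cv2.contourArea)[:,0,:]
           ~~~^^^^^^^^^^^^^^^^^^^^^^^^
ValueError: max() iterable argument is empty
```

```bash
python3 - <<'E'
import numpy as np
p=np.load("top2.npz")["p"]; 
for v in range(160,236,6): print(v,[tuple(int(k) for k in p[v,u]) for u in range(206,296,12)])
E
```

```text
160 [(115, 94, 76), (111, 90, 71), (112, 91, 74), (113, 91, 72), (111, 91, 71), (113, 93, 72), (112, 92, 74), (200, 181, 147)]
166 [(79, 63, 51), (82, 66, 53), (82, 66, 50), (82, 66, 52), (84, 69, 53), (122, 99, 79), (120, 100, 79), (190, 172, 141)]
172 [(77, 62, 49), (82, 66, 52), (82, 65, 53), (82, 68, 53), (83, 67, 52), (85, 69, 55), (129, 107, 88), (173, 161, 132)]
178 [(80, 65, 53), (80, 65, 50), (83, 66, 53), (83, 67, 53), (84, 68, 54), (83, 69, 53), (122, 102, 81), (162, 146, 120)]
184 [(79, 64, 51), (82, 67, 52), (82, 65, 52), (83, 66, 52), (83, 67, 54), (80, 66, 53), (99, 80, 65), (143, 127, 104)]
190 [(80, 65, 52), (81, 66, 54), (83, 68, 54), (84, 68, 53), (82, 68, 53), (77, 63, 48), (75, 63, 50), (140, 125, 101)]
196 [(80, 64, 51), (82, 65, 51), (81, 66, 52), (84, 67, 53), (79, 66, 51), (70, 57, 44), (66, 55, 42), (116, 103, 83)]
202 [(81, 65, 51), (84, 67, 54), (82, 67, 51), (81, 66, 53), (76, 62, 49), (64, 54, 41), (58, 46, 37), (107, 94, 75)]
208 [(82, 67, 52), (83, 67, 54), (82, 66, 52), (82, 67, 52), (75, 61, 47), (57, 47, 36), (54, 45, 35), (108, 99, 77)]
214 [(83, 67, 53), (80, 66, 53), (81, 65, 50), (81, 64, 51), (70, 57, 45), (53, 45, 34), (52, 45, 34), (96, 87, 71)]
220 [(83, 68, 53), (83, 65, 52), (80, 67, 52), (80, 65, 52), (65, 54, 40), (51, 43, 33), (140, 133, 127), (120, 115, 109)]
226 [(82, 67, 53), (81, 65, 51), (82, 65, 52), (78, 63, 50), (59, 48, 38), (49, 40, 30), (140, 132, 127), (129, 123, 120)]
232 [(81, 67, 53), (83, 68, 53), (83, 68, 55), (77, 63, 50), (57, 48, 36), (46, 40, 30), (157, 145, 80), (163, 151, 82)]
```

The arm's brown upper link still covers the station, so I'll move farther right.

```bash
python3 -m handwheel '[0,-0.9,-0.4,0,0,-0.9,-0.4,0,0,-0.9,-0.3,0,0,-0.9,0,0,0,-0.9,0,0,0,-0.9,0,0,0,0,0,0]'|grep tcp;  python3 top.py top2 44 2>&1 | tail -4
```

```text
tcp_pos: [496.3, -477.3, 165.6]
hole [389. 126.] 510 [ 19.2 -35.9]
hole [128. 142.] 464 [19.7 43.9]
plate in st frame 0.0117 {'front': np.float64(-51.2), 'rear': np.float64(53.6), 'right': np.float64(-66.2), 'left': np.float64(74.3)}
```

With both holes at x ≈ 19.5 (target 20) and y ≈ 43.9 / −35.9, the plate is squared against the bar but about 4 mm too far to +y. I'll go to its left side and creep −y.

```bash
python3 go.py '[-7,89,150]'|tail -1; python3 -m handwheel '[-0.09,0.95,0,0,-0.09,0.95,0,0,-0.09,0.95,0,0,-0.09,0.95,0,0,-0.09,0.95,0,0,-0.09,0.95,0,0,-0.09,0.95,0,0,-0.09,0.95,0,0,-0.09,0.95,0,0,-0.09,0.95,0,0]'|grep tcp;  python3 go.py '[-7,89,70]'
```

```text
shares [-1.901 12.586  0.314]
tcp_pos: [495.0, 4.5, 167.0]
t 18.68 tcp st [-58. -62. 167.] F st [ 0.6  0.6 -1. ] w 0.1
turn shares 0.05 tool x,y in st [-1. -0. -0.] [-0.  1.  0.] z [-0.002  0.001 -1.   ]
shares [-1.029  3.015  1.943]
```

```bash
python3 -m handwheel '[-0.25,0.76,0,0,-0.25,0.76,0,0,-0.26,0.76,0,0,-0.26,0.76,0,0,0,0,0.5,0,0,0,0.6,0,0,0,0.6,0,0,0,0,0,0,0,0,0]'|grep tcp;  python3 go.py '[-7,89,34]'
```

```text
tcp_pos: [532.2, 158.8, 82.7]
t 19.8 tcp st [-6.7 88.2 82.7] F st [-0.1  0.3  0.8] w -0.1
turn shares 0.05 tool x,y in st [-1. -0. -0.] [-0.  1.  0.] z [-0.002  0.001 -1.   ]
shares [0.008 0.015 0.974]
```

```bash
python3 -m handwheel '[0,0,0.4,0,0,0,0.3,0,0,0,0.2,0,0,0,0.07,0,0,0,0,0,0,-0.04,0,0,0,-0.04,0,0,0,0,0,0]'|grep ft;  python3 go.py|head -1; for i in 1 2 3 4 5 6; do python3 -m handwheel '[0,-0.014,0,0]'|grep ft; done; python3 go.py|head -1; python3 ph.py
```

```text
ft_force: [0.2, -0.1, 0.7]
t 20.8 tcp st [-7.1 83.  33. ] F st [ 0.2 -0.2  0.7] w -0.1
ft_force: [-0.5, 0.1, 0.2]
ft_force: [-0.1, 0.5, 0.7]
ft_force: [-0.1, -0.6, -0.6]
ft_force: [0.1, 0.2, 0.4]
ft_force: [0.5, -0.3, 0.3]
ft_force: [0.5, 0.5, -0.1]
t 21.55 tcp st [-7.1 79.1 32.8] F st [ 0.5  0.5 -0.1] w 0.2
-40 30 36.6 | -30 29 37.2 | -20 20 36.9 | -10 0 nan | 0 0 nan | 10 4 36.1 | 20 37 36.1 | 30 94 36.3 | 40 118 36.5 | seat 28.0
  return _methods._mean(a, axis=axis, dtype=dtype,
  ret = ret.dtype.type(ret / rcount)
```

The plate now lies flat: 36–37 mm at both front and rear, about 8.3 mm above the seat reading. It dropped home as the x push was released, and part of the apparent 4 mm came from projecting at the wrong height. I'll retreat without touching it and verify.

```bash
python3 -m handwheel '[0,0.2,0,0,0,0.2,0,0,0,0,-0.5,0,0,0,-0.9,0,0,0,-0.9,0,0,0,-0.9,0,0,-0.5,0,0,0,-0.9,0,0,0,-0.9,0,0,0,-0.9,0,0]'|grep tcp; python3 -m handwheel '[0,-0.95,0,0,0,-0.95,0,0,0,-0.95,0,0,0,-0.95,0,0,0,-0.95,0,0,0,-0.95,0,0,0,-0.95,0,0,0,-0.95,0,0,0,-0.95,0,0,0,-0.7,0,0]'|grep tcp; python3 ph.py 2>/dev/null; python3 top.py top3 38; python3 - <<'E'
from h import *
from station import eyes
p,_=eyes.snapshot("side"); a=up(p,250,205,350,295,5); b=cv2.imread("pics/top3.png")[:,:,::-1]
o=np.zeros((600,800,3),np.uint8); b=b[:,80:]; o[:450,400:800]=a[:,80:480]; o[:400,:400]=b
f=eyes.snapshot("top")[0]; o[400:600,:320]=cv2.resize(f,(320,200),interpolation=cv2.INTER_AREA); 
cv2.imwrite("pics/fin.png",o[...,::-1])
E
```

```text
tcp_pos: [546.0, 9.9, 193.0]
tcp_pos: [590.1, -451.4, 192.2]
-40 36 36.7 | -30 29 36.6 | -20 20 36.8 | -10 23 36.9 | 0 21 36.6 | 10 59 36.7 | 20 124 36.2 | 30 125 36.6 | 40 124 36.7 | seat 28.0
plate in st frame -0.0107 {'front': np.float64(-49.6), 'rear': np.float64(51.8), 'right': np.float64(-69.3), 'left': np.float64(69.2)}
```

View pics/fin.png

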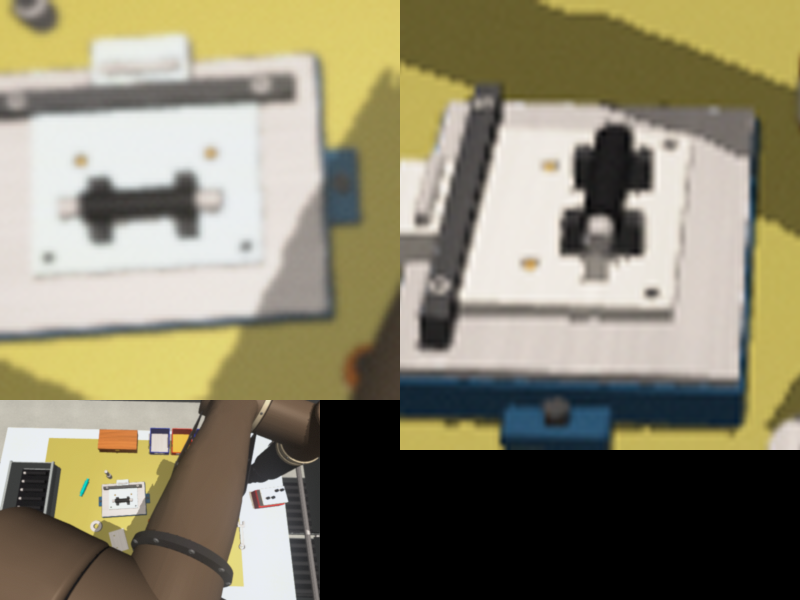

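The plate lies flat and centred, spanning y −69.3 to +69.2 and x −49.6 to about +50. Brass pin tops show in both holes, at crop pixels (80,160) and (210,153). The shaft is still in its V-blocks, and the robot is well clear.

```bash
python3 -c "
from station import order,monitor
print(monitor.state()['clock'],monitor.state()['ft_force']); print(order.close_job())"
```

```text
24.3 [-0.21050453  0.46755798  0.1683187 ]
the job is handed in; nothing more can be done
None
```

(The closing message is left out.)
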